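# Index the vial arm to the stirrer

## Task

The vial arm on the indexing stand is pinned in the middle of its five holes. Hook a fingertip through the pull ring, gently lift the spring pin out of its hole, swing the arm one hole towards the side where the round stirrer stands (not the square tray), and let the pin drop fully home in that hole, so that the capped vial waits over the stirrer. Nothing is picked up: the vial rides upright in its socket, and everything else on the bench stays where it is.

Things in the scene. Friction and masses are not known exactly. Their poses are not given: they have to be found in the camera images.
- stand: Fixed indexing stand. Origin on the bench under the arm's vertical pivot; x points along the arm in its middle hole, y to the left, z up. Fan-shaped level plate, top at 55, with five holes 13 wide on a 120 radius, at -0.6, -0.3, 0, 0.3, 0.6 rad (36 mm apart). White pivot hub 48 across, top at 85. Foot 170 x 110, from 45 behind to 125 ahead of the pivot.
- swing_arm (a joint): Arm angle, rad: 0 in the middle hole (start), positive counter-clockwise from above; next holes at +0.3 and -0.3, stops at +-0.66. Level white beam 26 wide, top at 70, 205 long, with the vial's cup centred 220 from the pivot. It stays where it is left (about 1 N moves it at the pin); with the pin in a hole it is locked, with 0.02 rad of play either way.
- index_pin (a joint): Pin lift, m: 0 fully home, stop at 0.030; above 0.012 its tip is clear of the plate. Round pin 10 thick, on the arm 120 from the pivot, moves only straight up and down; a spring presses it down with 4 N when home, about 6.5 N at full lift, plus its weight of 1 N. Let go between holes it rides on the plate (about 0.012) and drops in when swung over a hole.
- ring_mid (a point): Centre of the steel pull ring on top of the pin, on the pin's axis, 142 above the bench when home; moves with the pin. Round, opening 56, wire 6 thick, standing upright square across the arm, so that a slanting finger can pass through it either from the pivot's side or from the vial's side. x axis: along the arm, away from the pivot. Below it: the pin's collar and a bushing 21 across, top at 95; arm's top at 70.
- ring_top (a point): Middle of the ring's top bar, under which a fingertip lifts: 31 mm straight above the ring's centre.
- vial_mid (a point): The capped amber glass vial, 28 across and 55 high, standing loose in the cup (24 deep, 33 wide inside) on the end of the arm, its foot 58 above the bench, its top at 113; point half-way up. It rides along and must not be picked up.
- stirrer: Fixed round stirrer, 80 across, 40 high, with a white disc on top; origin under its centre. It stands under the place of the vial one hole to one side of the middle (either side).
- tray: Fixed square open tray, 76 x 76, 30 high, origin under its centre; stands likewise one hole to the other side.
- spare_mid (a point): a second, identical capped amber vial standing on the bench next to the stand (leave alone); point half-way up, 27.5 above its foot
- beaker: loose glass beaker, 68 across, 85 high (leave alone); origin at the centre of its foot
- marker: loose marker pen lying on the bench, about 135 long, 16 thick (leave alone); origin under its middle
- tip_box: loose lidded box of pipette tips, 85 x 120, 77 high (leave alone); origin under its centre
- tube_rack: loose blue tube rack, 135 x 95, 52 high (leave alone); origin under its centre
- dishes: loose stack of three dishes, 86 across, 42 high (leave alone); origin under its centre

How it is judged:
On the way, in this order (a step that is already met when the one before it is completed fails the run):
1. the fingers lift the pin clear of the middle hole by its ring (value of joint index_pin above 0.012 m and contact force between the fingers and pull_ring above 0.5 N and value of joint swing_arm between -0.15 and 0.15 rad), for 0.1 s.
2. the arm is swung to the next hole on the stirrer's side (((y of stirrer in the frame of stand above 0 m and value of joint swing_arm between 0.22 and 0.38 rad) or (y of stirrer in the frame of stand below 0 m and value of joint swing_arm between -0.38 and -0.22 rad))), for 0.1 s.
At the end, for the whole second after the job is handed in: The arm is in the next hole on the stirrer's side (within 0.035 rad of +0.3 or -0.3), the pin is home (lift under 3 mm) and the arm is still; the vial stands in its cup over the stirrer (within 20 mm of its centre, under 0.2 rad of tilt, not raised) (((y of stirrer in the frame of stand above 0 m and value of joint swing_arm between 0.265 and 0.335 rad) or (y of stirrer in the frame of stand below 0 m and value of joint swing_arm between -0.335 and -0.265 rad)) and value of joint index_pin below 0.003 m and velocity of joint swing_arm between -0.05 and 0.05 rad/s and horizontal distance between vial_mid and stirrer below 0.02 m and angle between vial_mid's own z axis and vertical below 0.2 rad and height (world z) of vial_mid below 0.093 m); the robot touches nothing.
It fails at once if the vial is lifted out of its cup or tipped (height (world z) of vial_mid above 0.105 m or angle between vial_mid's own z axis and vertical above 0.4 rad).
It fails at once if the pull ring is wrenched or squeezed with more than 40 N (contact force between the fingers and pull_ring above 40 N).
It fails at once if something else on the bench is moved by more than 30 mm (distance of any of spare_mid, beaker, marker, tip_box, tube_rack, dishes from where it was at the start of the episode above 0.03 m).
It also fails if it takes over 42 s, if anything falls off the work surface, if the arm or the gripper's body presses on something with over 40 N, if the wrist force passes 120 N, or if a joint passes its speed limit or range.

## Robot

A 6-joint arm with a two-finger parallel gripper is mounted at the origin on the work surface. World frame = base frame: x ahead of the robot, y to its left, z up, the work surface at z = 0. Lengths are in m, angles in rad, forces in N, time in s.
With the tool pointing down it reaches from about 0.3 to 0.775 m from the base axis. Payload 14.6 kg.
Tool frame: the origin (TCP) lies on the centre line of the jaws, within the pads' length; the fingertips stand 11 mm ahead of it and the grasp point (between the pads) lies 8 mm behind it; y points along the fingers, x is the direction in which the jaws open and shut, and the axes are right-handed (so a half turn about y gives the same grasp; the last joint's range is limited). The gripper opens to 94 mm and grips with 3 to 60 N. Pads are 16 mm wide; open, the fingers measure 119 mm over their backs; the gripper's body (75 mm by 177 mm) begins 78 mm behind the grasp point.
Start: joints at [-1.389, 0.3, 1.521, -0, 1.321, -0.067], TCP at [0.135, -0.533, 0.194] pointing down, gripper open.
Joint ranges: [-3.03, 3.03], [-0.79, 2.21], [0.23, 2.52], [-1.04, 4.18], [0, 3.07], [-2.55, 2.55]. Speed limits (rad/s): [2.22, 2.22, 2.57, 3.14, 3.14, 3.14].

## Interface

Orientations are given as [roll, pitch, yaw] about the fixed x, y, z axes, in that order (R = Rz(yaw) Ry(pitch) Rx(roll)).
In Python, from station import ctrl, imaging gives the robot as it stands. The module is installed in compiled form; this text tells all that it offers.
- The arm moves only by the tool apply_moves, never from a script. Its argument "deltas" is a list of rows, each an object with "dp": the shift along the tool's x, y, z in m, a list of three; "roll": the turn about the tool's y in rad; "grip": the closure, from -1 (fully open) to 1 (shut). In form: [{"dp": [tx, ty, tz], "roll": roll, "grip": grip}, ...]. A call has 1 to 10 rows; each row shifts and turns the commanded pose from where the row before left it, along the tool's axes as they then stand; what a row does not reach is not made up. A row lasts 1/8 s, in which the tool goes at most 62.5 mm and 10.7 degrees, less where a joint would pass 70% of its speed; a pose out of reach is approached as far as the arm can. A call with a gripper value outside its range is refused whole. The fingers move at their own pace and stop on an object; "newtons" is the grip in N (left out, the last holds). Time passes only in rows, so rows that do not move let the fingers close. It gives the time, the measured TCP pose, the force and the opening at its end, in the units of the state.
- ctrl.get_obs(): the state, without advancing time (a new reading comes with each control period).
- imaging.camera(name): name is "side" or "top" or "wrist"; returns the picture (400x640x3 uint8, blue, green, red); there is no depth.
- imaging.camera_info(name): a dict with "K" (3x3 intrinsics, pixels), "D" ([k1, k2, p1, p2, k3] as OpenCV has them; the pictures are not rectified), "world_from_camera" (4x4, takes a point from camera to world coordinates). Camera axes: x right, y down, z forward; pixel columns grow to the right and rows downward; lengths in m; the calibration is good to about 2 mm. A picture is of the moment at which its call begins: read the wrist's pose just before it. camera_info takes no time and is no camera call; for the wrist camera it gives the pose at the moment of the call.
- ctrl.hand_in(): hands the job in, once; it reports no verdict.
The state is a dict: "time_s": time; "qpos": joint angles; "joint_vel": joint speeds; "tau": joint torques, N m; "ee_pos": TCP position; "eef_rot": TCP orientation; "force": force on the tool from outside, world axes, zero at the start; "moment": the same for the moment, N m; "grip_width": finger opening in m.
Only numpy, scipy, OpenCV 4.12 (cv2) and the standard library are available. Lean on these libraries where they do the work, as an engineer would, in place of code of your own. Each camera call takes 0.05 s, during which the arm holds its last target. There are 200 camera calls.

## Working session

There is one attempt and no reset: what is moved stays moved. The work goes in short steps, Python scripts to look and compute and a tool call to move; the robot and the scene stay as the last step left them, time stands still between calls to the robot, and variables do not carry over. Pictures are saved under pics/ and viewed, about 8 in all and at most 12, crops included, and the job is handed in when it is done.

Besides the shell and the picture viewer there is one more tool, called in YAML: its name, and indented under it one key for each argument. apply_moves: Moves the arm, as the interface text tells. Its arguments: {"type":"object","properties":{"deltas":{"type":"array"},"newtons":{"type":"number"}},"required":["deltas"]}

```bash
mkdir -p pics; ls; python3 - <<'E'
from station import ctrl, imaging
import cv2, numpy as np
np.set_printoptions(precision=4,suppress=True)
for n in ["top","side"]:
    cv2.imwrite(f"pics/{n}0.png",imaging.camera(n))
    i=imaging.camera_info(n);print(n,np.array(i["K"]),i["D"]);print(np.array(i["world_from_camera"]))
o=ctrl.get_obs();print(o)
E
```

```text
pics
top [[513.7358   0.     321.3169]
 [  0.     513.7358 197.7165]
 [  0.       0.       1.    ]] [-0.0172  0.      0.      0.      0.    ]
[[ 0.0061 -0.9976  0.0694  0.3922]
 [-1.     -0.0059  0.0042 -0.0111]
 [-0.0038 -0.0694 -0.9976  1.5448]
 [ 0.      0.      0.      1.    ]]
side [[478.3114   0.     317.8622]
 [  0.     478.3114 192.7372]
 [  0.       0.       1.    ]] [-0.1003  0.      0.      0.      0.    ]
[[-0.8922 -0.3277  0.311   0.0219]
 [-0.4513  0.6754 -0.5832  0.8558]
 [-0.019  -0.6606 -0.7505  1.2362]
 [ 0.      0.      0.      1.    ]]
{'time_s': 0.1, 'qpos': array([-1.3886,  0.3004,  1.5215,  0.    ,  1.3207, -0.0666]), 'joint_vel': array([-0.0002,  0.0002, -0.0006,  0.0015,  0.    ,  0.0009]), 'tau': array([  0.0014, -53.2645, -35.3282,   0.0709,   0.0235,  -0.0001]), 'ee_pos': array([ 0.1354, -0.5328,  0.1934]), 'eef_rot': array([-1.5707,  0.0011, -1.322 ]), 'force': array([0.6014, 0.0589, 0.1488]), 'moment': array([-0.0129,  0.0163, -0.0314]), 'grip_width': 0.09376430050226457}
```

View pics/top0.png

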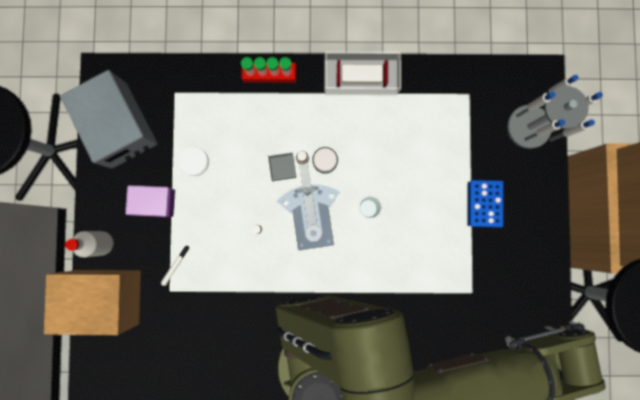

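View pics/side0.png

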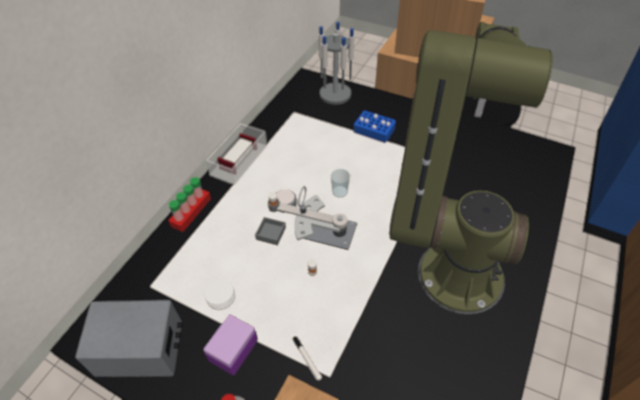

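The top view shows the pivot at about (314,234), the vial at (302,157), the stirrer at (325,159) on the right (world -y), and the tray at (282,167). The target is therefore -0.3. Next I'll zoom in on both views.

```bash
python3 - <<'E'
import cv2, numpy as np
t=cv2.imread("pics/top0.png")[140:255,260:360]; s=cv2.imread("pics/side0.png")[175:260,245:365]
t=cv2.resize(t,None,fx=5,fy=5,interpolation=cv2.INTER_CUBIC)[:575]
s=cv2.resize(s,None,fx=5,fy=5,interpolation=cv2.INTER_CUBIC)
cv2.imwrite("pics/ct.png",t);cv2.imwrite("pics/cs.png",s)
E
```

```text
(no output)
```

View pics/ct.png

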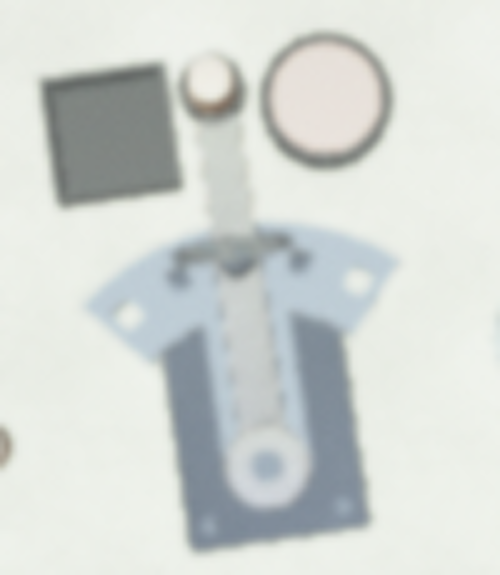

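View pics/cs.png

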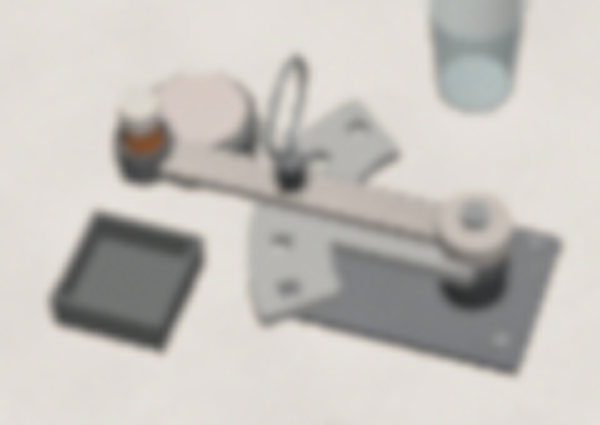

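The crops show the hub top at top-crop (268,466), the vial cap at (211,76), the stirrer at (326,98) and the ring bar at about (235,245). In the side crop, the ring spans (297,58) to (290,165), with the hub at (475,218). I'll cast rays for these.

```bash
cat > h.py <<'E'
import cv2, numpy as np
from station import ctrl, imaging
from scipy.spatial.transform import Rotation as R
np.set_printoptions(precision=4,suppress=True)
def ray(n,p,info=None):
    i=info or imaging.camera_info(n); T=np.array(i["world_from_camera"])
    u=cv2.undistortPoints(np.array([[p]],float),np.array(i["K"]),np.array(i["D"]))[0,0]
    return T[:3,3],T[:3,:3]@np.array([u[0],u[1],1])
def onz(n,p,z,info=None):
    o,d=ray(n,p,info); return o+d*(z-o[2])/d[2]
def proj(n,X,info=None):
    i=info or imaging.camera_info(n); C=np.linalg.inv(np.array(i["world_from_camera"]))
    return cv2.projectPoints(np.array([X],float),cv2.Rodrigues(C[:3,:3])[0],C[:3,3],np.array(i["K"]),np.array(i["D"]))[0][0,0]
E
python3 - <<'E'
from h import *
tc=lambda x,y:(260+x/5-.4,140+y/5-.4); sc=lambda x,y:(245+x/5-.4,175+y/5-.4)
hub=onz("top",tc(268,466),.085);v=onz("top",tc(211,76),.113);st=onz("top",tc(326,98),.04);tr=onz("top",tc(112,135),.015)
hs=onz("side",sc(475,220),.085);vs=onz("side",sc(142,102),.113)
print("hub",hub,hs,"vial",v,vs,"stir",st,"tray",tr)
for a,b in((hub,v),(hs,vs)):
    d=(b-a)[:2];print(np.hypot(*d),np.arctan2(d[1],d[0]))
h=(hub+hs)[:2]/2; d=(v+vs)[:2]/2-h; yaw=np.arctan2(d[1],d[0]);u=d/np.hypot(*d);print(h,yaw)
w=st[:2]-h;print("stir in stand",np.hypot(*w),np.arctan2(w[1],w[0])-yaw)
w=tr[:2]-h;print("tray in stand",np.hypot(*w),np.arctan2(w[1],w[0])-yaw)
pin=h+.12*u
for z in (.173,.142,.111,.095): 
    P=[*pin,z];a=proj("top",P)-[260,140];b=proj("side",P)-[245,175];print(P,(a+.4)*5,(b+.4)*5)
E
```

```text
hub [0.3939 0.0175 0.085 ] [0.3915 0.0263 0.085 ] vial [0.6124 0.0505 0.113 ] [0.6093 0.0526 0.113 ] stir [ 0.6109 -0.0143  0.04  ] tray [0.5915 0.1138 0.015 ]
0.22100095563807265 0.15026835836622904
0.21939921447058666 0.12048877070434397
[0.3927 0.0219] 0.1354327229122327
stir in stand 0.22118398556103894 -0.29984744784200595
tray in stand 0.21900982865092206 0.2979589663749572
[np.float64(0.5116161850988988), np.float64(0.0380685099434516), 0.173] [227.9417 245.4741] [286.5058  73.2773]
[np.float64(0.5116161850988988), np.float64(0.0380685099434516), 0.142] [229.9259 250.3918] [288.7553 107.3227]
[np.float64(0.5116161850988988), np.float64(0.0380685099434516), 0.111] [231.8248 255.0983] [290.9368 140.2915]
[np.float64(0.5116161850988988), np.float64(0.0380685099434516), 0.095] [232.7734 257.4491] [292.0371 156.9019]
```

The measurements agree with the given sizes. Pivot to vial is 220 mm, and the stirrer sits at -0.300 rad. The pin is near (0.512, 0.035) and the arm yaw is about 0.14. The moves can't tilt the tool, so I'll pinch the top of the ring with the jaws opening along the arm. First I'll go above it.

apply_moves:
  deltas:
    - {"dp":[-0.038,-0.02,0.042],"roll":0,"grip":-1}
    - {"dp":[-0.038,-0.02,0.042],"roll":0,"grip":-1}
    - {"dp":[-0.038,-0.01,0.042],"roll":0,"grip":-1}
    - {"dp":[-0.038,-0.01,0.042],"roll":0,"grip":-1}
    - {"dp":[-0.038,-0.01,0.042],"roll":0,"grip":-1}
    - {"dp":[-0.038,0,0.042],"roll":0,"grip":-1}
    - {"dp":[-0.038,0,0.042],"roll":0,"grip":-1}
    - {"dp":[-0.038,0,0.042],"roll":0,"grip":-1}
    - {"dp":[-0.038,0,0.042],"roll":0,"grip":-1}
    - {"dp":[-0.038,0,0.042],"roll":0,"grip":-1}

```text
time_s: 1.35
ee_pos: [0.4496, -0.0595, 0.2639]
eef_rot: [-1.571, -0.0, -1.322]
force: [0.4, -0.1, 0.6]
grip_width: 0.0942
```

apply_moves:
  deltas:
    - {"dp":[-0.038,0,0.042],"roll":0,"grip":-1}
    - {"dp":[-0.038,0,0.042],"roll":0,"grip":-1}
    - {"dp":[0,0,0],"roll":-0.18,"grip":-1}
    - {"dp":[0,0,0],"roll":-0.18,"grip":-1}
    - {"dp":[0,0,0],"roll":-0.18,"grip":-1}
    - {"dp":[0,0,0],"roll":-0.18,"grip":-1}
    - {"dp":[0,0,0],"roll":-0.18,"grip":-1}
    - {"dp":[0,0,0],"roll":-0.18,"grip":-1}
    - {"dp":[0,0,0],"roll":-0.18,"grip":-1}
    - {"dp":[0,0,0],"roll":-0.18,"grip":-1}

```text
time_s: 2.6
ee_pos: [0.5115, 0.033, 0.2636]
eef_rot: [-1.571, 0.001, 0.124]
force: [-0.1, 0.9, 0.5]
grip_width: 0.0939
```

```bash
python3 - <<'E'
from h import *
o=ctrl.get_obs();print(o["time_s"],o["ee_pos"],o["eef_rot"],o["qpos"],o["force"])
i=imaging.camera_info("wrist");print(np.array(i["world_from_camera"]),np.array(i["K"])[0],i["D"])
cv2.imwrite("pics/w1.png",imaging.camera("wrist"))
E
```

```text
2.6 [0.5115 0.033  0.2636] [-1.5707  0.0007  0.1239] [-0.007   0.1703  1.5189  0.      1.4531 -0.131 ] [-0.0736  0.9233  0.5321]
[[ 0.9924  0.1197  0.0301  0.5025]
 [ 0.1234 -0.9604 -0.2499  0.105 ]
 [-0.001   0.2517 -0.9678  0.4548]
 [ 0.      0.      0.      1.    ]] [350.016    0.     321.2953] [-0.079  0.     0.     0.     0.   ]
```

View pics/w1.png

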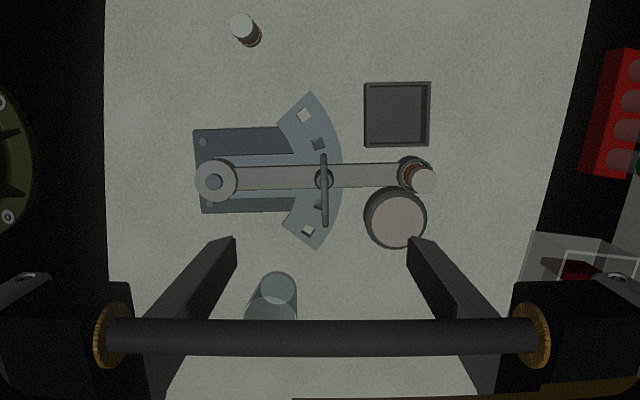

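The wrist view shows the hub top at (215,182), the vial cap at (424,181) and the ring's bar as a thin line from (323,155) to (324,226). I'll compute positions from these.

```bash
python3 - <<'E'
from h import *
I=imaging.camera_info("wrist")
hub=onz("wrist",(215,181.5),.085,I);v=onz("wrist",(424,181),.113,I)
d=(v-hub)[:2];yaw=np.arctan2(d[1],d[0]);print(hub,v,np.hypot(*d),yaw)
u=d/np.hypot(*d);n=np.array([-u[1],u[0]]);pin=hub[:2]+.12*u;print("pin",pin)
for s,z in((0,.173),(0,.095),(.031,.142),(-.031,.142),(.022,.164),(-.022,.164)):print(s,z,proj("wrist",[*(pin+s*n),z],I))
# beam edges
im=cv2.imread("pics/w1.png");g=cv2.cvtColor(im,cv2.COLOR_BGR2GRAY)
for r in(200,208,215,222):
    row=g[r,300:345].astype(int);c=300+np.where(row<row.min()+25)[0];print(r,c,row.min())
for p,z in(((323.7,205),.165),((323.7,205),.142)):print(onz("wrist",p,z,I))
E
```

```text
[0.3967 0.0207 0.085 ] [0.6115 0.0553 0.113 ] 0.2175190954652303 0.15961779493847938
pin [0.5152 0.0398]
0 0.173 [327.27   197.2336]
0 0.095 [326.1086 180.0986]
0.031 0.142 [325.9444 155.4431]
-0.031 0.142 [327.4967 221.907 ]
0.022 0.164 [326.5105 169.1806]
-0.022 0.164 [327.6757 219.5362]
200 [318 321 322 325 326 327 328] 54
208 [315 316 317 318 319 320 321 327] 36
215 [321 322 326 327 328] 42
222 [322 323 324 325 326 327 328] 52
[0.5135 0.0308 0.165 ]
[0.5144 0.0249 0.142 ]
```

Hub, vial and ring agree to a few mm: the ring bar is near (0.513, 0.036) and the yaw is about 0.148. I'll descend with the jaws straddling the ring and close part way.

apply_moves:
  deltas:
    - {"dp":[0.002,0.025,0.003],"roll":-0.024,"grip":-1}
    - {"dp":[0,0.025,0],"roll":0,"grip":-1}
    - {"dp":[0,0.025,0],"roll":0,"grip":-1}
    - {"dp":[0,0.025,0],"roll":0,"grip":0}
    - {"dp":[0,0,0],"roll":0,"grip":0.3}
    - {"dp":[0,0,0],"roll":0,"grip":0.6}
    - {"dp":[0,0,0],"roll":0,"grip":0.6}
    - {"dp":[0,0,0],"roll":0,"grip":0.6}
  newtons: 5

```text
time_s: 3.65
ee_pos: [0.5135, 0.0362, 0.1646]
eef_rot: [-1.571, -0.001, 0.142]
force: [-0.4, 0.7, 0.6]
grip_width: 0.0472
```

```bash
python3 - <<'E'
from h import *
o=ctrl.get_obs();print(o["time_s"],o["ee_pos"],o["eef_rot"],o["force"],o["grip_width"])
im=imaging.camera("wrist");cv2.imwrite("pics/w2.png",im[150:400,160:480].repeat(2,0).repeat(2,1))
E
```

```text
3.65 [0.5135 0.0362 0.1646] [-1.571  -0.001   0.1417] [-0.3798  0.696   0.6197] 0.047221559631203905
```

View pics/w2.png

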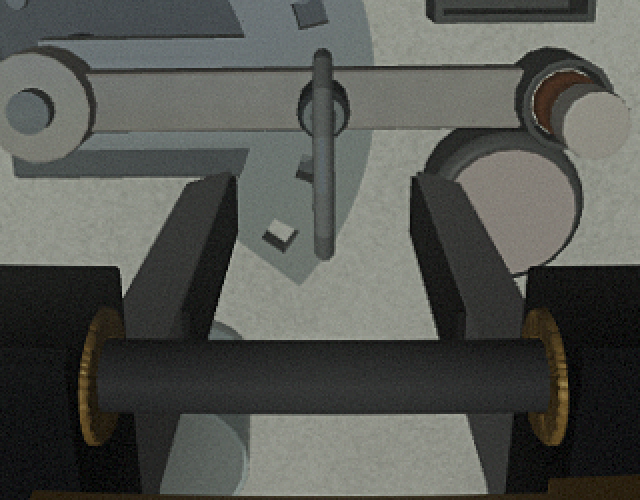

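The jaws straddle the ring, which is at x≈322 between fingertips at 233 and 413 (mid 323), so it is well centred. I'll close gently.

apply_moves:
  deltas:
    - {"dp":[0,0,0],"roll":0,"grip":0.6}
    - {"dp":[0,0,0],"roll":0,"grip":0.7}
    - {"dp":[0,0,0],"roll":0,"grip":0.8}
    - {"dp":[0,0,0],"roll":0,"grip":0.9}
    - {"dp":[0,0,0],"roll":0,"grip":1}
    - {"dp":[0,0,0],"roll":0,"grip":1}
    - {"dp":[0,0,0],"roll":0,"grip":1}
    - {"dp":[0,0,0],"roll":0,"grip":1}
  newtons: 4

```text
time_s: 4.7
ee_pos: [0.5135, 0.0362, 0.1642]
eef_rot: [-1.571, -0.001, 0.142]
force: [1.1, -0.2, 4.8]
grip_width: 0.0007
```

The jaws closed to 0.7 mm with no wire between them, and there is an upward force of 4.8 N. I'll look.

```bash
python3 - <<'E'
from h import *
im=imaging.camera("wrist");s=imaging.camera("side")
a=im[100:350,160:480].repeat(2,0).repeat(2,1)[:, :]
b=cv2.resize(s[160:260,245:365],(480,400),interpolation=cv2.INTER_CUBIC)
c=np.zeros((600,800,3),np.uint8);a=cv2.resize(a,(400,312));c[:312,:400]=a;c[:400,400:]=cv2.resize(b,(400,333))[:400] if 0 else np.vstack([cv2.resize(b,(400,333)),np.zeros((67,400,3),np.uint8)])
cv2.imwrite("pics/w3.png",c)
E
```

```text
(no output)
```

View pics/w3.png

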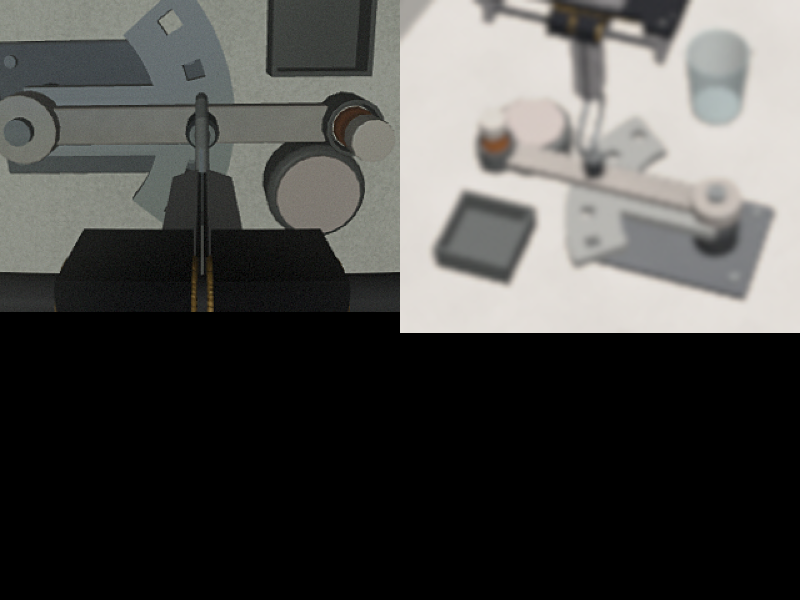

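```bash
python3 - <<'E'
from h import *
o=ctrl.get_obs();print(o["time_s"],o["ee_pos"],o["force"],o["moment"],o["grip_width"])
im=imaging.camera("wrist");I=imaging.camera_info("wrist")
u=np.array([np.cos(.148),np.sin(.148)]);n=np.array([-u[1],u[0]])
pin=np.array([.5127,.0377]);T=o["ee_pos"]
a=im[150:300,220:420].copy();a=cv2.resize(a,None,fx=4,fy=4,interpolation=cv2.INTER_CUBIC)
def mark(P,c):
    p=proj("wrist",P,I);q=((p-[220,150])*4).astype(int);print(P,p,q);cv2.circle(a,tuple(int(v) for v in q),5,c,1)
for t in np.linspace(0,2*np.pi,16,endpoint=False): mark([*(pin+.031*np.sin(t)*n),.142+.031*np.cos(t)],(0,255,255))
for s in(-.008,.008):mark([*(T[:2]+s*n),T[2]-.011],(0,0,255))
cv2.imwrite("pics/w4.png",a)
E
```

```text
4.8 [0.5135 0.0362 0.1642] [1.1083 0.0355 5.2214] [-0.0279 -0.1566  0.031 ] 0.0004891700330124237
[np.float64(0.5127), np.float64(0.0377), np.float64(0.173)] [320.8091 246.4023] [403 385]
[np.float64(0.5109506510599012), np.float64(0.04943349777030018), np.float64(0.1706402655078499)] [320.6722 224.7689] [402 299]
[np.float64(0.5094676246380448), np.float64(0.0593806768694943), np.float64(0.16392031021678297)] [320.5697 204.1504] [402 216]
[np.float64(0.5084766980634906), np.float64(0.06602716945113316), np.float64(0.15386318640331778)] [320.5213 188.8244] [402 155]
[np.float64(0.5081287309244424), np.float64(0.06836110727026751), np.float64(0.142)] [320.5301 181.1437] [402 124]
[np.float64(0.5084766980634906), np.float64(0.06602716945113316), np.float64(0.1301368135966822)] [320.5868 181.3463] [402 125]
[np.float64(0.5094676246380448), np.float64(0.0593806768694943), np.float64(0.12007968978321701)] [320.6763 188.2736] [402 153]
[np.float64(0.5109506510599012), np.float64(0.04943349777030018), np.float64(0.1133597344921501)] [320.7833 200.1888] [403 200]
[np.float64(0.5127), np.floa
[... 540 characters left out ...]
95), np.float64(0.142)] [321.1628 273.015 ] [404 492]
[np.float64(0.5169233019365095), np.float64(0.009372830548866846), np.float64(0.15386318640331778)] [321.1388 277.8097] [404 511]
[np.float64(0.5159323753619552), np.float64(0.016019323130505688), np.float64(0.16392031021678297)] [321.066  275.1556] [404 500]
[np.float64(0.5144493489400989), np.float64(0.025966502229699803), np.float64(0.17064026550784986)] [320.9501 264.3156] [403 457]
[np.float64(0.5146407903894041), np.float64(0.02831898237265377), np.float64(0.1532178312485102)] [321.8112 249.2166] [407 396]
[np.float64(0.5122814257052453), np.float64(0.044144069996017644), np.float64(0.1532178312485102)] [321.6572 224.5245] [406 298]
```

View pics/w4.png

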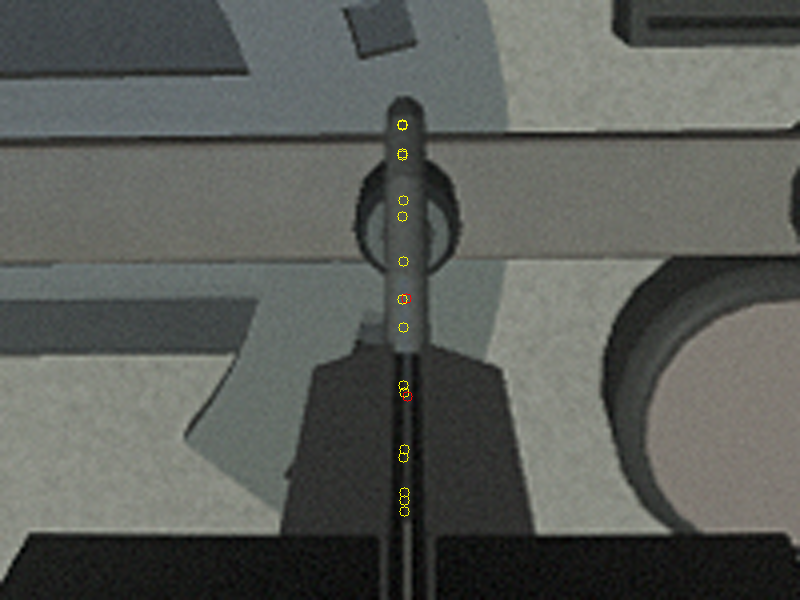

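The picture shows the fingertips meeting the ring's top, with the jaws closed above the wire. The tips look about 20 mm higher than the TCP reading implies. I'll reopen, go up a little, and measure the tips against the ring in both views.

apply_moves:
  deltas:
    - {"dp":[0,-0.004,0],"roll":0,"grip":1}
    - {"dp":[0,0,0],"roll":0,"grip":1}

```text
time_s: 5.1
ee_pos: [0.5131, 0.0362, 0.168]
eef_rot: [-1.571, 0.0, 0.142]
force: [-0.3, -0.6, 0.1]
grip_width: 0.0004
```

```bash
python3 - <<'E'
from h import *
o=ctrl.get_obs();T=o["ee_pos"];print(o["time_s"],T,o["force"],o["moment"],o["grip_width"])
s=imaging.camera("side");t=imaging.camera("top")
a=cv2.resize(s[165:225,280:330],None,fx=8,fy=8,interpolation=cv2.INTER_CUBIC)
for P,c in(([.5127,.0377,.173],(0,255,255)),([.5127,.0377,.111],(0,255,255)),([T[0],T[1],T[2]-.011],(0,0,255)),([T[0],T[1],T[2]+.011],(0,255,0))):
    q=(proj("side",P)-[280,165]+.5)*8;print(P,q);cv2.circle(a,tuple(int(v) for v in q),5,c,1)
cv2.imwrite("pics/s5.png",a)
E
```

```text
5.1 [0.5131 0.0362 0.168 ] [-0.3479 -0.5696  0.07  ] [-0.067  -0.133  -0.0391] 0.00038462083698536016
[0.5127, 0.0377, 0.173] [177.1135 196.4357]
[0.5127, 0.0377, 0.111] [184.2664 303.6689]
[np.float64(0.5131486221886518), np.float64(0.0362118000883664), np.float64(0.15695793129538613)] [179.8168 221.7875]
[np.float64(0.5131486221886518), np.float64(0.0362118000883664), np.float64(0.17895793129538615)] [177.2241 182.6948]
```

View pics/s5.png

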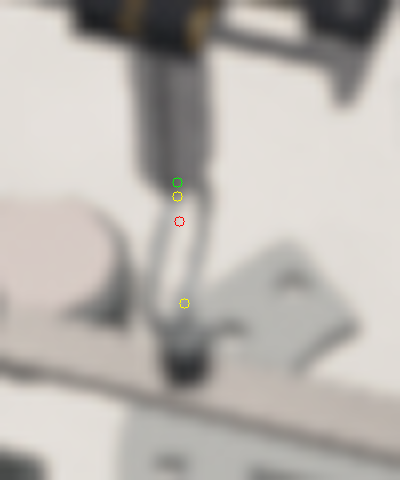

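The ring stands free below, and the tips are really about 11 mm above the reported TCP, not 11 mm below it. Contact at TCP 0.164 against the ring top at 0.176 says the same. I'll use the measured offset: open, go about 24 mm lower, and close.

apply_moves:
  deltas:
    - {"dp":[0,-0.004,0],"roll":0,"grip":0.4}
    - {"dp":[0,0,0],"roll":0,"grip":0.4}
    - {"dp":[0,0,0],"roll":0,"grip":0.4}
    - {"dp":[0,0.014,0],"roll":0,"grip":0.4}
    - {"dp":[0,0.014,0],"roll":0,"grip":0.4}
    - {"dp":[0,0,0],"roll":0,"grip":0.6}
    - {"dp":[0,0,0],"roll":0,"grip":0.75}
    - {"dp":[0,0,0],"roll":0,"grip":1}
    - {"dp":[0,0,0],"roll":0,"grip":1}
    - {"dp":[0,0,0],"roll":0,"grip":1}
  newtons: 4

```text
time_s: 6.45
ee_pos: [0.5135, 0.0362, 0.1442]
eef_rot: [-1.571, -0.001, 0.142]
force: [0.8, 0.7, 0.5]
grip_width: 0.0057
```

The opening is 5.7 mm, so the jaws have the wire and side load is small. I'll raise the grip to 14 N and lift slowly.

apply_moves:
  deltas:
    - {"dp":[0,0,0],"roll":0,"grip":1}
    - {"dp":[0,0,0],"roll":0,"grip":1}
    - {"dp":[0,0,0],"roll":0,"grip":1}
    - {"dp":[0,-0.002,0],"roll":0,"grip":1}
    - {"dp":[0,-0.002,0],"roll":0,"grip":1}
    - {"dp":[0,0,0],"roll":0,"grip":1}
  newtons: 14

```text
time_s: 7.2
ee_pos: [0.5132, 0.0362, 0.1475]
eef_rot: [-1.571, 0.0, 0.142]
force: [5.0, 0.3, -5.7]
grip_width: 0.0052
```

The force is -5.7 N, so the pin is lifting. I'll ease out the 5 N of radial load and lift on to about 18 mm.

apply_moves:
  deltas:
    - {"dp":[0.0005,-0.003,0],"roll":0,"grip":1}
    - {"dp":[0,-0.003,0],"roll":0,"grip":1}
    - {"dp":[0,-0.003,0],"roll":0,"grip":1}
    - {"dp":[0,-0.003,0],"roll":0,"grip":1}
    - {"dp":[0,-0.002,0],"roll":0,"grip":1}
    - {"dp":[0,0,0],"roll":0,"grip":1}
    - {"dp":[0,0,0],"roll":0,"grip":1}

```text
time_s: 8.07
ee_pos: [0.5136, 0.0363, 0.1618]
eef_rot: [-1.571, 0.001, 0.142]
force: [-1.1, -0.2, -5.1]
grip_width: 0.0053
```

```bash
python3 - <<'E'
from h import *
o=ctrl.get_obs();T=o["ee_pos"];print(o["time_s"],T,o["force"],o["grip_width"])
s=imaging.camera("side")
a=cv2.resize(s[155:225,270:340],None,fx=8,fy=8,interpolation=cv2.INTER_CUBIC)
for z,c in((.111,(0,255,255)),(.111+.0175,(0,0,255))):
    q=(proj("side",[.5127,.0367,z])-[270,155]+.5)*8;cv2.circle(a,tuple(int(v) for v in q),5,c,1)
cv2.imwrite("pics/s6.png",a)
E
```

```text
8.075 [0.5136 0.0363 0.1618] [-1.0592 -0.1762 -5.1216] 0.00532720601839488
```

View pics/s6.png

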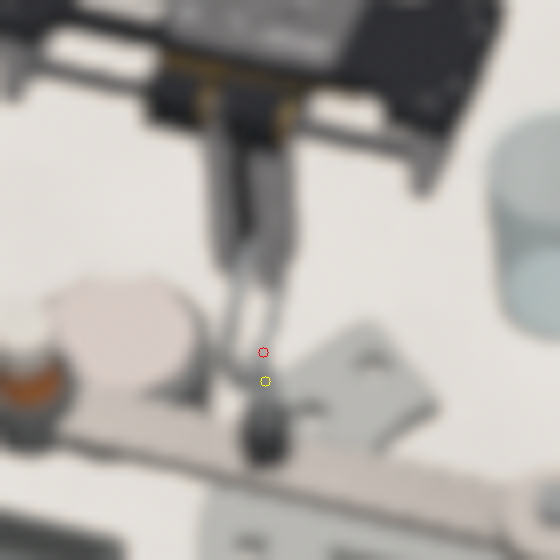

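The ring bottom seems to have risen little, so it may have slipped. I'll check with the wrist camera against predictions for lifts of 0 and 17 mm.

```bash
python3 - <<'E'
from h import *
o=ctrl.get_obs();T=o["ee_pos"]
im=imaging.camera("wrist");I=imaging.camera_info("wrist")
u=np.array([np.cos(.148),np.sin(.148)]);n=np.array([-u[1],u[0]]);pin=np.array([.5127,.0367])
a=cv2.resize(im[140:290,240:400],None,fx=4,fy=4,interpolation=cv2.INTER_CUBIC)
for L,c,dx in((0,(0,255,255),-28),(.0175,(0,0,255),28)):
    r=[proj("wrist",[*(pin+.034*np.sin(t)*n),.142+L+.034*np.cos(t)],I)[1] for t in np.linspace(0,6.28,73)]
    print(L,min(r),max(r))
    y=int((min(r)-140+.5)*4);cv2.line(a,(320+dx-20,y),(320+dx+20,y),c,1)
cv2.imwrite("pics/w7.png",a)
E
```

```text
0 177.8452570002482 286.1100508079617
0.0175 183.1462448860901 300.727927936004
```

View pics/w7.png

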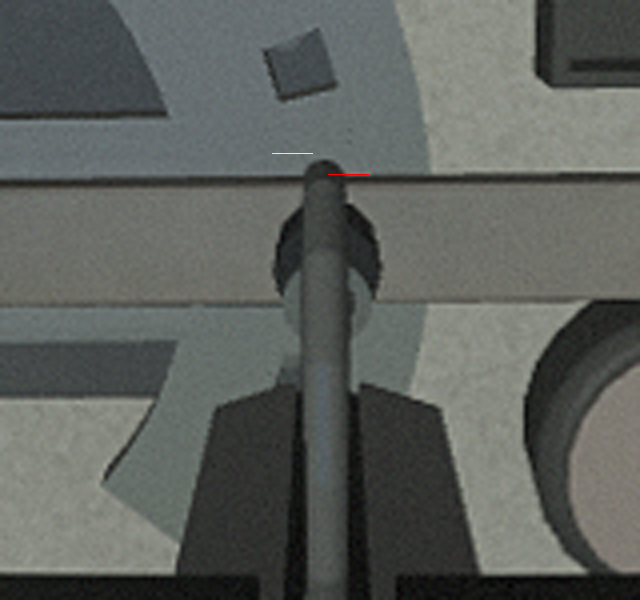

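The ring has risen relative to the collar. Comparing the offsets of the two pictures gives between 10 and 17 mm. A small swing will show whether the pin is clear. I'll grip at 16 N, lift 3 mm more, and swing 0.09 rad.

apply_moves:
  deltas:
    - {"dp":[0,0,0],"roll":0,"grip":1}
    - {"dp":[0,-0.0015,0],"roll":0,"grip":1}
    - {"dp":[0,-0.0015,0],"roll":0,"grip":1}
    - {"dp":[0,0,0],"roll":0,"grip":1}
    - {"dp":[-5e-05,0,-0.0036],"roll":0.03,"grip":1}
    - {"dp":[-5e-05,0,-0.0036],"roll":0.03,"grip":1}
    - {"dp":[0,0,0],"roll":0,"grip":1}
  newtons: 16

```text
time_s: 9.05
ee_pos: [0.5144, 0.0287, 0.1648]
eef_rot: [-1.571, 0.0, 0.081]
force: [-3.5, -0.5, -6.7]
grip_width: 0.0053
```

The tangential force is about 0.5 N over 7 mm, so the arm swings freely and the pin is clear. I'll continue to the next hole with a small radial relief.

apply_moves:
  deltas:
    - {"dp":[-0.0003,0,-0.0036],"roll":0.03,"grip":1}
    - {"dp":[-5e-05,0,-0.0036],"roll":0.03,"grip":1}
    - {"dp":[-5e-05,0,-0.0036],"roll":0.03,"grip":1}
    - {"dp":[-5e-05,0,-0.0036],"roll":0.03,"grip":1}
    - {"dp":[0,0,0],"roll":0,"grip":1}

```text
time_s: 9.68
ee_pos: [0.5145, 0.0144, 0.1649]
eef_rot: [-1.571, 0.0, -0.039]
force: [-4.6, -0.1, -6.7]
grip_width: 0.0055
```

apply_moves:
  deltas:
    - {"dp":[-0.0004,0,-0.0036],"roll":0.03,"grip":1}
    - {"dp":[-5e-05,0,-0.0036],"roll":0.03,"grip":1}
    - {"dp":[-5e-05,0,-0.0036],"roll":0.03,"grip":1}
    - {"dp":[-5e-05,0,-0.0036],"roll":0.03,"grip":1}
    - {"dp":[0,0,0],"roll":0,"grip":1}
    - {"dp":[0,0,0],"roll":0,"grip":1}

```text
time_s: 10.42
ee_pos: [0.5129, 0.0003, 0.1649]
eef_rot: [-1.571, 0.0, -0.158]
force: [-2.7, -0.3, -6.1]
grip_width: 0.0053
```

```bash
python3 - <<'E'
from h import *
o=ctrl.get_obs();print(o["time_s"],o["ee_pos"],o["eef_rot"],o["force"],o["grip_width"])
im=imaging.camera("wrist");I=imaging.camera_info("wrist")
a=im[100:400,120:520].copy()
for P in([.394,.02,.085],[.394+.22*np.cos(-.152),.02+.22*np.sin(-.152),.113]):
    q=proj("wrist",P,I)-[120,100];cv2.circle(a,tuple(int(v) for v in q),3,(0,0,255),1);print(q*2)
cv2.imwrite("pics/w8.png",cv2.resize(a,None,fx=2,fy=2,interpolation=cv2.INTER_CUBIC))
E
```

```text
10.425 [0.5129 0.0003 0.1649] [-1.571   0.0001 -0.1578] [-2.6592 -0.308  -6.0647] 0.005316279200393714
[106.6701 213.7785]
[675.0323 229.9715]
```

View pics/w8.png

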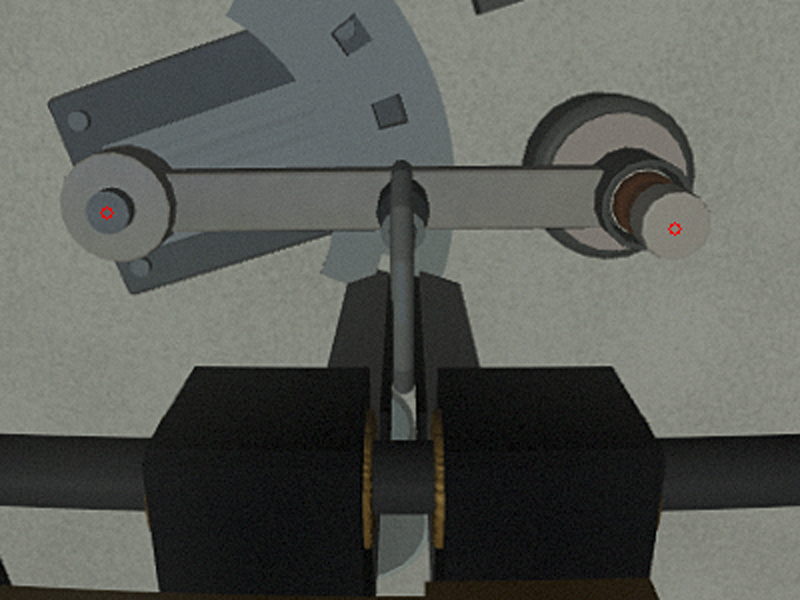

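The arm is over the stirrer, with the vial cap at (675,225) matching its predicted place (675,230). I'll lower the pin and watch the vertical force.

apply_moves:
  deltas:
    - {"dp":[0,0.003,0],"roll":0,"grip":1}
    - {"dp":[0,0.003,0],"roll":0,"grip":1}
    - {"dp":[0,0.003,0],"roll":0,"grip":1}
    - {"dp":[0,0.003,0],"roll":0,"grip":1}
    - {"dp":[0,0.002,0],"roll":0,"grip":1}
    - {"dp":[0,0,0],"roll":0,"grip":1}
    - {"dp":[0,0,0],"roll":0,"grip":1}

```text
time_s: 11.35
ee_pos: [0.5129, 0.0004, 0.151]
eef_rot: [-1.571, -0.0, -0.158]
force: [-3.6, 0.1, -5.4]
grip_width: 0.0056
```

It is still hanging at a lift of about 7 mm, below the 12 mm plate level, so the pin is entering the hole. I'll go on down.

apply_moves:
  deltas:
    - {"dp":[0,0.002,0],"roll":0,"grip":1}
    - {"dp":[0,0.002,0],"roll":0,"grip":1}
    - {"dp":[0,0.002,0],"roll":0,"grip":1}
    - {"dp":[0,0,0],"roll":0,"grip":1}

```text
time_s: 11.85
ee_pos: [0.5129, 0.0004, 0.1448]
eef_rot: [-1.571, 0.0, -0.158]
force: [-4.0, -0.6, -4.8]
grip_width: 0.005
```

apply_moves:
  deltas:
    - {"dp":[0,0,0],"roll":0,"grip":0.7}
    - {"dp":[0,0,0],"roll":0,"grip":0.4}
    - {"dp":[0,0,0],"roll":0,"grip":0.4}
    - {"dp":[0,0,0],"roll":0,"grip":0.4}
    - {"dp":[0,-0.02,0],"roll":0,"grip":0.4}
    - {"dp":[0,-0.03,0],"roll":0,"grip":0.4}
    - {"dp":[0,-0.03,0],"roll":0,"grip":0.4}
    - {"dp":[0,-0.02,0],"roll":0,"grip":0.4}
    - {"dp":[0,0,0],"roll":0,"grip":0.4}

```text
time_s: 12.98
ee_pos: [0.5134, 0.0004, 0.2461]
eef_rot: [-1.571, -0.003, -0.158]
force: [0.1, -0.2, -1.2]
grip_width: 0.0282
```

```bash
python3 - <<'E'
from h import *
o=ctrl.get_obs();print(o["time_s"],o["ee_pos"],o["force"],o["grip_width"])
im=imaging.camera("wrist");I=imaging.camera_info("wrist")
a=im[100:400,120:520].copy()
h=np.array([.394,.02]);u=np.array([np.cos(-.152),np.sin(-.152)]);n=np.array([-u[1],u[0]])
c=[(*h,.085),(*(h+.22*u),.113)]+[(*(h+.12*u+.034*np.sin(t)*n),.142+.034*np.cos(t)) for t in np.linspace(0,6.2,17)]
for P in c:
    q=proj("wrist",P,I)-[120,100];cv2.circle(a,tuple(int(round(v)) for v in q),1,(0,0,255),-1)
s=cv2.resize(imaging.camera("side")[165:235,260:350],(400,311),interpolation=cv2.INTER_CUBIC)
b=np.zeros((600,800,3),np.uint8);b[:300,:400]=a;b[:311,400:]=s
cv2.imwrite("pics/w9.png",b[:311])
E
```

```text
12.975 [0.5134 0.0004 0.2461] [ 0.1099 -0.1875 -1.221 ] 0.028188449543058526
```

The viewer limit is reached, so I'll check numerically: the ring's row extent against the picture taken at home (w1), and the vial cap position by mask.

```bash
python3 - <<'E'
from h import *
I=imaging.camera_info("wrist");im=imaging.camera("wrist");g=cv2.GaussianBlur(cv2.cvtColor(im,cv2.COLOR_BGR2GRAY),(3,3),0).astype(int)
h=np.array([.394,.02]);u=np.array([np.cos(-.152),np.sin(-.152)]);n=np.array([-u[1],u[0]])
for L in(0,.012):
    r=np.array([proj("wrist",[*(h+.12*u+.034*np.sin(t)*n),.142+L+.034*np.cos(t)],I) for t in np.linspace(0,6.28,73)])
    print("pred L",L,r[:,1].min(),r[:,1].max(),r[:,0].mean())
c=int(round(r[:,0].mean()))
for y in range(145,262,3): print(y,g[y,c-9:c+10:2])
p=proj("wrist",[*(h+.22*u),.113],I);print("cap pred",p)
x0,y0=(p-22).astype(int);w=im[y0:y0+44,x0:x0+44]
gg=cv2.medianBlur(cv2.cvtColor(w,cv2.COLOR_BGR2GRAY),5)
k=cv2.HoughCircles(gg,cv2.HOUGH_GRADIENT,1,40,param1=80,param2=8,minRadius=10,maxRadius=22)
print(None if k is None else k[0,0]+[x0,y0,0])
if k is not None:
    V=onz("wrist",k[0,0,:2]+[x0,y0],.113,I);d=V[:2]-h;print(V,np.hypot(*d),np.arctan2(d[1],d[0])-.148,"dist stirrer",np.hypot(*(V[:2]-[.6109,-.0143])))
E
```

```text
pred L 0 159.89973112900353 239.19009726630256 321.2542627035356
pred L 0.012 161.75172730441855 244.23354642684035 321.23756118206416
145 [ 72  73  74  72  58  99 109 107 107 107]
148 [ 67  71  70  72  69  72 109 106 105 105]
151 [ 67  72  72  69  64  59  98 106 107 107]
154 [ 81  79  94 103 109 108 108 107 106 109]
157 [108 106 107 107 108 109 107 106 106 108]
160 [106 106 108  81  49  46  80 109 109 107]
163 [105 107 106  70  66  61  61 106 106 107]
166 [109 107 107  70  66  59  62 105 105 107]
169 [73 74 75 64 63 57 48 64 66 67]
172 [108 110 110  76  76  71  60 105 109 109]
175 [112 109  61  67  83  74  52  42  95 110]
178 [96 37 38 69 81 77 54 40 32 76]
181 [68 39 56 75 83 75 60 66 45 44]
184 [52 68 91 75 82 76 58 82 83 46]
187 [48 83 87 73 82 76 54 63 94 56]
190 [74 67 91 80 93 87 61 74 86 54]
193 [99 67 63 78 93 85 63 70 59 90]
196 [107 109 100  81  92  86  66  92 108 108]
199 [106 107 106  84  92  87  66 101 107 105]
202 [105 107 107  84  91  87  65  99 107 107]
205 [112 121 117  86  90  87  65 100 107 108]
208 [122 135 138  94  91  86  64 100 108 108]
211 [122 141 139  92  8
[... 207 characters left out ...]
226 [136 138 137  93  76  75  56  97 107 106]
229 [132 136 134  94  75  73  60 122 126 112]
232 [137 135 135 101  72  73  60 122 135 133]
235 [136 135 133 116  66  68  62 127 136 135]
238 [136 134 136 137 128 115 129 137 134 132]
241 [133 132 135 136 136 136 134 131 133 136]
244 [140 133 133 134 135 137 133 132 132 133]
247 [138 137 136 135 136 132 134 133 136 136]
250 [137 138 140 137 136 138 137 135 136 135]
253 [136 136 134 136 138 135 132 135 134 134]
256 [137 139 140 139 138 134 133 134 134 132]
259 [136 136 136 134 138 136 134 136 137 136]
cap pred [426.7326 191.8042]
[421.5 187.5  18. ]
[ 0.6069 -0.0084  0.113 ] 0.21474442427188667 -0.2805177545270819 dist stirrer 0.007170997973200939
```

The ring spans rows 159–238. The prediction is 160–239 with the pin home, and 162–244 if it were riding on the plate. The vial is about 7 mm from the stirrer's centre, and nothing is touching. I'll hand in.

```bash
python3 -c "
from station import ctrl
print(ctrl.get_obs()['time_s']);print(ctrl.hand_in())"
```

```text
13.125
the job is handed in; nothing more can be done
None
```

I swung the arm one hole to the stirrer's side (-0.3 rad) and let the pin down into that hole. I handed in at 13.1 s. The hand-in reports no verdict.

**How it was done:** The moves can't tilt the tool, so I could not hook a slanting fingertip through the ring as asked. Instead I pinched the top of the ring with the jaws along the arm, at 14–16 N. I raised the tool about 21 mm, followed the arc to the next hole, lowered, opened and backed off upward.

**What disagreed:**
- **First pinch missed:** The jaws closed on top of the ring with about 5 N. The fingertips turned out to be about 11 mm behind the reported TCP, not 11 mm ahead of it as the text says. I went about 20 mm lower and gripped it on the second try.
- **Pin lift not measured directly:** The pictures gave between 10 and 17 mm. I took the pin to be clear because the arm then swung with only about 0.5 N of sideways force.
- **Picture limit:** I had viewed 12 pictures by the end, so the last check was from pixel numbers only.

**Last checks:**

| Check | Result |
|---|---|
| Pin home | Ring spans rows 159–238 in the wrist picture; prediction is 160–239 if home, 162–244 if riding on the plate |
| Arm angle | About -0.28 rad from a rough circle fit on the vial cap; the tool's turn while holding the ring was -0.30 |
| Vial | About 7 mm from the stirrer's centre |
| Robot | Clear of everything, about 80 mm above the ring, side forces near zero |

I did not measure the vial's tilt or the other loose items' positions again. The gripper was nowhere near those items.

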